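# Index the notched blank to its pointer

## Robot

A 7-joint arm with a two-finger parallel gripper is mounted at the origin on the work surface. World frame = base frame: x ahead of the robot, y to its left, z up, the work surface at z = 0. Lengths are in m, angles in rad, forces in N, time in s.
With the tool pointing down it reaches from about 0.35 to 0.9 m from the base axis. Payload 8.1 kg.
Tool frame: the origin (TCP) lies at the very end of the fingers, on their centre line; the grasp point (between the pads) lies grip_point_offset behind it (grip_point_offset is the distance from the TCP to the grasp point, in m); z points along the fingers, y is the direction in which the jaws open and shut (so a half turn about z gives the same grasp; the last joint's range is limited). The gripper opens to 92 mm and grips with 3 to 60 N. Pads are 19 mm wide; open, the fingers measure 130 mm over their backs; the gripper's body (75 mm by 190 mm) begins 47 mm behind the grasp point.
Start: joints at [-1.325, 0.434, 0.025, 1.573, -0.012, 1.134, -0.075], TCP at [0.214, 0.587, 0.227] pointing down, gripper open.
Joint ranges: [-2.62, 2.62], [-0.44, 2.09], [-1.27, 1.32], [0.08, 2.57], [-1.32, 4.46], [0.12, 2], [-2.74, 2.74]. Speed limits (rad/s): [2.22, 2.22, 3.01, 3.01, 3.14, 3.14, 3.14].

## Interface

Orientations are given as a rotation vector (axis times angle).
In Python, from cell import * gives the robot as it stands.
- The arm moves only by the tool drive_tool, never from a script. Its argument "increments" is a list of rows, each an object of numbers: "grip": the gripper's target within -1 to 1 (shut at 1, half-way at 0, fully open at -1); "tx", "ty", "tz": the shift along the world's x, y, z normalised to -1 to 1, where 1 is 400 mm; "turn": the turn about the world's z normalised to -1 to 1, where 1 is 60 degrees. In form: [{"grip": .., "tx": .., "ty": .., "tz": .., "turn": ..}, ...]. A call has 1 to 20 rows; each row is the pose to reach, as a shift and turn from the pose measured when the call began; what a row does not reach only later rows make up. A row lasts 1/10 s, in which the tool goes at most 50 mm and 8.59 degrees, less where a joint would pass 70% of its speed; a pose out of reach is approached as far as the arm can. A call with a number of a shift or a turn outside -1 to 1 is refused whole. A call with a gripper value outside its range is refused whole. The fingers move at their own pace and stop on an object; "newtons" is the grip in N (left out, the last holds). Time passes only in rows, so rows that repeat a pose let the fingers close. It gives the time, the measured TCP pose, the force and the opening at its end, in the units of the state.
- observe(): the state, without advancing time (a new reading comes with each control period).
- get_image(name): name is "scene" or "top" or "wrist"; returns the picture (400x640x3 uint8, red, green, blue); there is no depth.
- camera_info(name): a dict with "fx", "fy", "cx", "cy" (pixels), "distortion" ([k1, k2, p1, p2, k3] as OpenCV has them; the pictures are not rectified), "eye" and "rotation" of the camera in the world; the wrist camera has in their place "hand_eye" (4x4, takes a point from camera to tool coordinates, whose origin is the TCP and whose axes are the flange's). Camera axes: x right, y down, z forward; pixel columns grow to the right and rows downward; lengths in m; the calibration is good to about 2 mm. A picture is of the moment at which its call begins: read the wrist's pose just before it. camera_info takes no time and is no camera call.
- sign_off(): hands the job in, once; it reports no verdict.
The state is a dict: "clock": time; "joints": joint angles; "dq": joint speeds; "joint_efforts": joint torques, N m; "position": TCP position; "ee_rot": TCP orientation; "force": force on the tool from outside, world axes, zero at the start; "ft_torque": the same for the moment, N m; "width": opening from 0.0 (shut) to 1.0 (fully open).
Only numpy, scipy, OpenCV 4.12 (cv2) and the standard library are available. Lean on these libraries where they do the work, as an engineer would, in place of code of your own. Each camera call takes 0.05 s, during which the arm holds its last target. There are 200 camera calls.

## Task

Two round wooden blanks sit on turning jigs on the bench. Turn the one with the notch cut into its rim (it gives to a push at its edge or in the notch) until the middle of the notch faces the pointed steel pointer on its own jig, then take the hand away; leave the blank with the flat as it is turned now.

Things in the scene. Friction and masses are not known exactly. Their poses are not given: they have to be found in the camera images.
- blank: Notched light wood disc, 200 mm across, 28 thick, level on a fixed jig. It only turns, about a fixed bolt at its centre, either way, endlessly, with light drag (2 N at the rim), and stays where left. Origin: bolt axis at the underside, 19 mm above the bench; disc top 47, bolt end 69 above the bench. x: from the centre through the notch's middle; z: up. Starts 0.8 rad or more off the goal.
- notch (a point): Middle of the notch's mouth, on the disc's rim 100 mm from its centre, at the top face, 47 mm above the bench; turns with the disc. The notch is a straight-sided slot 58 mm wide, open at the rim, its floor 55 mm from the disc's centre, cut right through; below lies the jig's round dark wood base, 290 mm across, top 18 mm above the bench.
- pointer (a point): Tip of the steel pointer on the notched disc's jig: a fixed upright wedge 35 mm long, 26 wide at its outer end, its sharp edge aimed at the disc's centre, 106 mm from it; the point is at its top, 47 mm above the bench. The base also carries two round wooden dowels, 20 mm across, 122 mm from the centre, as tall: not marks. The other jig has its own pointer and dowels.
- flat (a point): Middle of the flat on the other blank, to be left alone: a disc of the same wood, size and height on a like jig, turning as easily, with no notch but a straight flat cut off one side, 72 mm from its centre. The point is at the top face, 47 mm above the bench. The two jigs stand side by side, left and right of the robot's forward axis, in either order.

How it is judged:
By the outcome, as a careful person would: the job done as asked, in the order asked, and still so for the second after the job is handed in, with the robot touching nothing.
It also fails if it takes over 38 s, if anything falls off the work surface, if the arm or the gripper's body presses on something with over 40 N, if the wrist force passes 120 N, or if a joint passes its speed limit or range.

## Working session

There is one attempt and no reset: what is moved stays moved. The work goes in short steps, Python scripts to look and compute and a tool call to move; the robot and the scene stay as the last step left them, time stands still between calls to the robot, and variables do not carry over. Pictures are saved under pics/ and viewed, about 8 in all and at most 12, crops included, and the job is handed in when it is done.

Besides the shell and the picture viewer there is one more tool, called by a JSON object that holds its "method" and its "body". drive_tool: Moves the arm, as the interface text tells. Its arguments: {"type":"object","properties":{"increments":{"type":"array","items":{"type":"object","properties":{"grip":{"type":"number"},"tx":{"type":"number"},"ty":{"type":"number"},"tz":{"type":"number"},"turn":{"type":"number"}}}},"newtons":{"type":"number"}},"required":["increments"]}

```bash
mkdir -p pics; python3 - <<'E'
from cell import *
import cv2
s=observe();print({k:s[k] for k in("clock","position","ee_rot","width")})
for n in("top","scene"):
    im=get_image(n);cv2.imwrite(f"pics/{n}0.png",im[:,:,::-1]);print(n,camera_info(n))
print(camera_info("wrist"))
E
```

```text
{'clock': 0.0, 'position': array([0.21352062, 0.58687246, 0.22597757]), 'ee_rot': array([-5.45177100e-01, -3.09382829e+00,  2.35328674e-03]), 'width': 1.0004536149937224}
top {'fx': 422.34776857531403, 'fy': 422.34776857531403, 'cx': 312.5860079628606, 'cy': 202.81111292909478, 'distortion': array([-0.04006963,  0.        ,  0.        ,  0.        ,  0.        ]), 'eye': array([0.51187026, 0.00204386, 0.83648628]), 'rotation': array([-2.22600115,  2.19665608, -0.07258617])}
scene {'fx': 433.43480150638845, 'fy': 433.43480150638845, 'cx': 320.8294948912407, 'cy': 197.6488976590449, 'distortion': array([-0.08641532,  0.        ,  0.        ,  0.        ,  0.        ]), 'eye': array([ 1.16656204, -0.04385374,  0.59290332]), 'rotation': array([-1.72776964, -1.63617836,  0.79415089])}
{'fx': 281.06446263676384, 'fy': 281.06446263676384, 'cx': 314.7524415691082, 'cy': 199.11500696880123, 'distortion': array([-0.04252216,  0.        ,  0.        ,  0.        ,  0.        ]), 'hand_eye': array([[-2.08410868e-04, -9.61052346e-01, -2.76366322e-01,
         7.33527564e-02],
       [ 9.99998884e-01, -6.09192487e-04,  1.36433134e-03,
         6.21602314e-04],
       [-1.47955412e-03, -2.76365730e-01,  9.61051400e-01,
        -1.57369485e-01],
       [ 0.00000000e+00,  0.00000000e+00,  0.00000000e+00,
         1.00000000e+00]])}
```

View pics/top0.png

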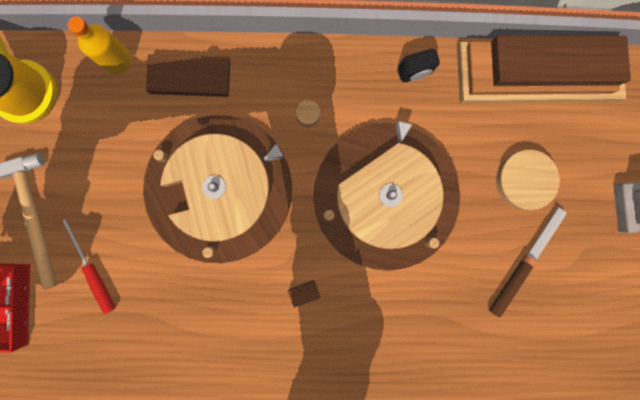

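View pics/scene0.png

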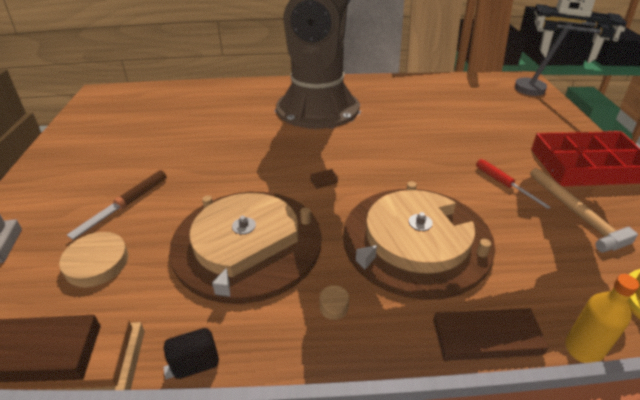

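The notched blank is the left one in the top view (y > 0): its bolt is near (214,186), the notch mouth near (165,200) and the pointer tip near (265,157). The flat blank is on the right. I'll measure these next.

```bash
cat >h.py <<'E'
from cell import *
import cv2,numpy as np
def cam(n):
    c=camera_info(n);K=np.array([[c["fx"],0,c["cx"]],[0,c["fy"],c["cy"]],[0,0,1]])
    if n=="wrist":
        s=observe();T=np.eye(4);T[:3,:3]=cv2.Rodrigues(s["ee_rot"])[0];T[:3,3]=s["position"];T=T@c["hand_eye"];R,e=T[:3,:3],T[:3,3]
    else: R,e=cv2.Rodrigues(c["rotation"])[0],c["eye"]
    return K,c["distortion"],R,e
def ray(C,uv,z):
    K,d,R,e=C;p=cv2.undistortPoints(np.float64(uv).reshape(-1,1,2),K,d)[:,0]
    v=np.c_[p,np.ones(len(p))]@R.T;return e+v*((z-e[2])/v[:,2])[:,None]
def proj(C,P):
    K,d,R,e=C;return cv2.projectPoints(np.float64(P),cv2.Rodrigues(R.T)[0],-R.T@e,K,d)[0][:,0]
def measure(C,im,c0):
    """disc centre from light-wood contour; notch and pointer angle by polar sampling at z=.047"""
    hsv=cv2.cvtColor(im,cv2.COLOR_RGB2HSV)
    def pol(c,r,a): 
        uv=proj(C,np.stack([c[0]+r*np.cos(a),c[1]+r*np.sin(a),0*a+.047],1)).astype(np.float32)
        return cv2.remap(hsv,uv[:,0],uv[:,1],cv2.INTER_LINEAR)[:,0].astype(int)
    a=np.radians(np.arange(0,360,.5))
    return a,pol
E
python3 - <<'E'
from h import *
im=cv2.imread("pics/top0.png")[:,:,::-1].copy();C=cam("top")
print("bolt",ray(C,[[214,186],[391,195]],.069).round(4))
hsv=cv2.cvtColor(im,cv2.COLOR_RGB2HSV)
for uv in [(230,170),(150,200),(276,154),(300,200),(177,200),(200,222)]: print(uv,hsv[uv[1],uv[0]])
x=im[105:270,135:300]
cv2.imwrite("pics/c.png",cv2.resize(x,None,fx=3.6,fy=3.6,interpolation=cv2.INTER_CUBIC)[:,:,::-1])
E
```

```text
bolt [[ 0.5726  0.1638  0.069 ]
 [ 0.5608 -0.1591  0.069 ]]
(230, 170) [ 16 126 227]
(150, 200) [ 12 159 101]
(276, 154) [  3  21 143]
(300, 200) [ 13 156 116]
(177, 200) [ 11 153 112]
(200, 222) [ 17 123 232]
```

View pics/c.png

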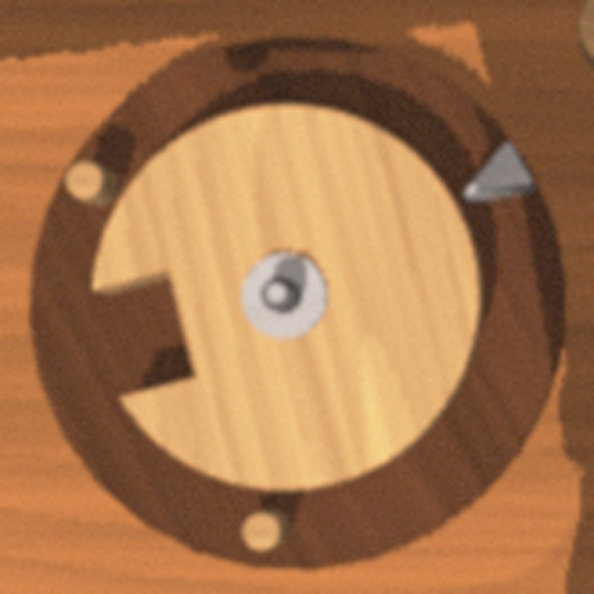

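The crop shows notch mouth corners at about (94,291) and (122,396), the notch floor corners at (170,275) and (193,376), and the pointer tip at (468,190). The disc spans rows 103 to 490.

```bash
python3 - <<'E'
from h import *
from scipy.optimize import least_squares
im=cv2.imread("pics/top0.png")[:,:,::-1].copy();C=cam("top")
f=lambda L:(np.float64(L)+.5)/3.6-.5+[135,105]
hsv=cv2.cvtColor(im,cv2.COLOR_RGB2HSV)
for nm,(u,v) in (("notched",(214,186)),("flat",(391,195))):
    m=cv2.inRange(hsv,(8,60,165),(24,145,255));M=np.zeros_like(m);cv2.circle(M,(u,v),58,255,-1);m&=M
    k=max(cv2.findContours(m,cv2.RETR_EXTERNAL,cv2.CHAIN_APPROX_NONE)[0],key=cv2.contourArea)
    P=ray(C,k[:,0],.047)[:,:2]
    q=least_squares(lambda q:np.hypot(*(P-q[:2]).T)-q[2],[*P.mean(0),.1],loss="cauchy",f_scale=.001).x
    print(nm,q.round(4))
    if nm=="notched": c=q[:2]
n=ray(C,f([[94,291],[122,396],[170,275],[193,376],[468,190]]),.047)[:,:2]-c
print(n.round(4),np.hypot(*n.T).round(4),np.degrees(np.arctan2(n[:,1],n[:,0])).round(1))
print("width",np.linalg.norm(n[0]-n[1]),np.linalg.norm(n[2]-n[3]))
mid=n[:4].mean(0);print("notch ang",np.degrees(np.arctan2(mid[1],mid[0])),"floor-mid normal",np.degrees(np.arctan2(*((n[0]+n[1]-n[2]-n[3])[::-1]))))
d=ray(C,f([[88,180],[262,530]]),.047)[:,:2]-c;print("dowels",np.hypot(*d.T),np.degrees(np.arctan2(d[:,1],d[:,0])))
s=observe();R=cv2.Rodrigues(s["ee_rot"])[0];print(R.round(3),s["position"])
E
```

```text
notched [0.5726 0.1688 0.0997]
flat [ 0.5618 -0.1629  0.0992]
[[ 0.0013  0.0992]
 [-0.0529  0.0831]
 [ 0.0102  0.0599]
 [-0.0421  0.0466]
 [ 0.0568 -0.0939]] [0.0992 0.0986 0.0608 0.0628 0.1098] [ 89.2 122.5  80.3 132.1 -58.8]
width 0.0565930382853482 0.05394090021485234
notch ang 106.11093718947376 floor-mid normal 104.58660191323052
dowels [0.11977061 0.1213768 ] [ 60.33726177 175.66782696]
[[-0.94   0.342 -0.   ]
 [ 0.342  0.94  -0.001]
 [-0.    -0.001 -1.   ]] [0.21349368 0.58691295 0.22605089]
```

Sizes check: slot width 56.6 mm (58 expected), dowel radius 120–121 mm (122), pointer radius 110 mm (106). The notch sits at about 106° and the pointer at about −59°, so I need roughly 165° clockwise.

A fixed tool yaw of 31° puts the jaw axis along the tangent at the goal and nearly so at the start. I'll go above the notch with the fingers shut and take a closer look.

{"method": "drive_tool", "body": {"increments": [{"grip":1,"tx":0.844,"ty":-0.855,"tz":0,"turn":-0.647},{"grip":1,"tx":0.844,"ty":-0.855,"tz":0,"turn":-0.647},{"grip":1,"tx":0.844,"ty":-0.855,"tz":0,"turn":-0.647},{"grip":1,"tx":0.844,"ty":-0.855,"tz":0,"turn":-0.647},{"grip":1,"tx":0.844,"ty":-0.855,"tz":0,"turn":-0.647},{"grip":1,"tx":0.844,"ty":-0.855,"tz":0,"turn":-0.647},{"grip":1,"tx":0.844,"ty":-0.855,"tz":0,"turn":-0.647},{"grip":1,"tx":0.844,"ty":-0.855,"tz":0,"turn":-0.647},{"grip":1,"tx":0.844,"ty":-0.855,"tz":0,"turn":-0.647},{"grip":1,"tx":0.844,"ty":-0.855,"tz":0,"turn":-0.647},{"grip":1,"tx":0.844,"ty":-0.855,"tz":0,"turn":-0.647},{"grip":1,"tx":0.844,"ty":-0.855,"tz":0,"turn":-0.647},{"grip":1,"tx":0.844,"ty":-0.855,"tz":0,"turn":-0.647},{"grip":1,"tx":0.844,"ty":-0.855,"tz":0,"turn":-0.647}], "newtons": 10}}

```text
clock: 1.5
position: [0.55, 0.2465, 0.2259]
ee_rot: [-1.538, -2.738, 0.002]
force: [1.1, 0.6, 0.4]
width: 0.006
```

```bash
python3 - <<'E'
from h import *
import cell,pickle
C=cam("wrist");im=get_image("wrist");pickle.dump(C,open("w1.pkl","wb"))
cv2.imwrite("pics/w1.png",im[:,:,::-1])
print("offset",getattr(cell,"grip_point_offset",None));s=observe();print(s["clock"],s["position"],s["force"],s["width"])
c=[.5726,.168]
print(proj(C,[[*c,.069],[.551,.245,.047],[c[0]+.106*np.cos(np.radians(-58.8)),c[1]+.106*np.sin(np.radians(-58.8)),.047]]).round(0))
E
```

```text
offset 0.0188
1.55 [0.55011359 0.24641842 0.22595613] [-0.48799733 -0.2800297  -0.63799352] 0.003929716356349685
[[296. 248.]
 [314. 183.]
 [298. 310.]]
```

View pics/w1.png

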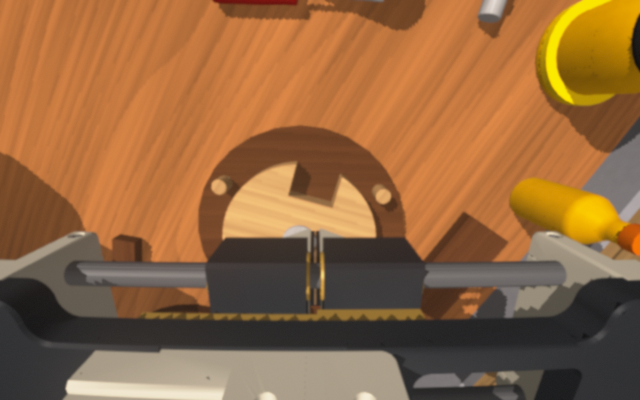

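The wrist view shows the notch at about (317,180), against (314,183) predicted from the top-view measurement, so they agree within a few mm. I'll lower the shut fingers into the notch.

{"method": "drive_tool", "body": {"increments": [{"grip":1,"tx":0.002,"ty":-0.004,"tz":-0.12,"turn":0},{"grip":1,"tx":0.002,"ty":-0.004,"tz":-0.24,"turn":0},{"grip":1,"tx":0.002,"ty":-0.004,"tz":-0.34,"turn":0},{"grip":1,"tx":0.002,"ty":-0.004,"tz":-0.4,"turn":0},{"grip":1,"tx":0.002,"ty":-0.004,"tz":-0.44,"turn":0},{"grip":1,"tx":0.002,"ty":-0.004,"tz":-0.47,"turn":0},{"grip":1,"tx":0.002,"ty":-0.004,"tz":-0.49,"turn":0},{"grip":1,"tx":0.002,"ty":-0.004,"tz":-0.49,"turn":0},{"grip":1,"tx":0.002,"ty":-0.004,"tz":-0.49,"turn":0}]}}

```text
clock: 2.45
position: [0.5513, 0.2451, 0.0306]
ee_rot: [-1.538, -2.738, 0.001]
force: [0.2, 0.9, 1.0]
width: -0.0
```

```bash
python3 - <<'E'
from h import *
s=observe();print(s["clock"],s["position"],s["force"])
c=np.array([.5726,.168]);p=s["position"][:2];print("now r,ang",np.hypot(*(p-c)),np.degrees(np.arctan2(*(p-c)[::-1])))
a=np.radians(np.linspace(105.8,-58.8,34))
q=(c+.079*np.c_[np.cos(a),np.sin(a)]-p)/.4
print(q[1:].round(3).tolist())
E
```

```text
2.45 [0.55130078 0.24508366 0.03061169] [0.1532678  0.92237325 0.99396217]
now r,ang 0.07997216594288915 105.4461669281678
[[0.016, 0.001], [0.033, 0.004], [0.05, 0.005], [0.068, 0.004], [0.085, 0.002], [0.101, -0.001], [0.118, -0.006], [0.134, -0.012], [0.149, -0.02], [0.164, -0.029], [0.178, -0.039], [0.191, -0.051], [0.202, -0.063], [0.213, -0.077], [0.223, -0.091], [0.231, -0.106], [0.238, -0.122], [0.243, -0.138], [0.247, -0.155], [0.25, -0.172], [0.251, -0.189], [0.25, -0.206], [0.248, -0.223], [0.245, -0.24], [0.24, -0.257], [0.234, -0.273], [0.226, -0.288], [0.217, -0.303], [0.207, -0.317], [0.196, -0.329], [0.183, -0.341], [0.17, -0.352], [0.156, -0.362]]
```

{"method": "drive_tool", "body": {"increments": [{"grip":1,"tx":0.016,"ty":0.001,"tz":0,"turn":0},{"grip":1,"tx":0.033,"ty":0.003,"tz":0,"turn":0},{"grip":1,"tx":0.05,"ty":0.004,"tz":0,"turn":0},{"grip":1,"tx":0.068,"ty":0.004,"tz":0,"turn":0},{"grip":1,"tx":0.085,"ty":0.002,"tz":0,"turn":0},{"grip":1,"tx":0.101,"ty":-0.001,"tz":0,"turn":0},{"grip":1,"tx":0.118,"ty":-0.006,"tz":0,"turn":0},{"grip":1,"tx":0.134,"ty":-0.012,"tz":0,"turn":0},{"grip":1,"tx":0.149,"ty":-0.02,"tz":0,"turn":0},{"grip":1,"tx":0.164,"ty":-0.029,"tz":0,"turn":0},{"grip":1,"tx":0.178,"ty":-0.039,"tz":0,"turn":0},{"grip":1,"tx":0.191,"ty":-0.051,"tz":0,"turn":0},{"grip":1,"tx":0.202,"ty":-0.063,"tz":0,"turn":0},{"grip":1,"tx":0.213,"ty":-0.077,"tz":0,"turn":0},{"grip":1,"tx":0.223,"ty":-0.091,"tz":0,"turn":0},{"grip":1,"tx":0.231,"ty":-0.106,"tz":0,"turn":0},{"grip":1,"tx":0.238,"ty":-0.122,"tz":0,"turn":0},{"grip":1,"tx":0.238,"ty":-0.122,"tz":0,"turn":0}]}}

```text
clock: 4.25
position: [0.6476, 0.1946, 0.0308]
ee_rot: [1.541, 2.737, -0.0]
force: [-0.1, 0.3, -0.4]
width: 0.006
```

```bash
python3 - <<'E'
from h import *
s=observe();print(s["clock"],s["position"],s["force"])
c=np.array([.5726,.168]);p=s["position"][:2];print("now r,ang",np.hypot(*(p-c)),np.degrees(np.arctan2(*(p-c)[::-1])))
a=np.radians(np.linspace(21,-58.8,17))
print(((c+.079*np.c_[np.cos(a),np.sin(a)]-p)/.4)[1:].round(3).tolist())
cv2.imwrite("pics/t2.png",cv2.resize(get_image("top")[80:280,120:460],None,fx=2.2,fy=2.2)[:,:,::-1])
E
```

```text
4.25 [0.64760077 0.19458106 0.03083818] [-0.07609216  0.31785992 -0.35130671]
now r,ang 0.07957177860022618 19.51486129166193
[[0.002, -0.012], [0.006, -0.029], [0.009, -0.046], [0.01, -0.063], [0.01, -0.08], [0.008, -0.097], [0.004, -0.114], [-0.001, -0.13], [-0.007, -0.146], [-0.015, -0.162], [-0.024, -0.176], [-0.034, -0.19], [-0.045, -0.203], [-0.057, -0.215], [-0.071, -0.226], [-0.085, -0.235]]
```

View pics/t2.png

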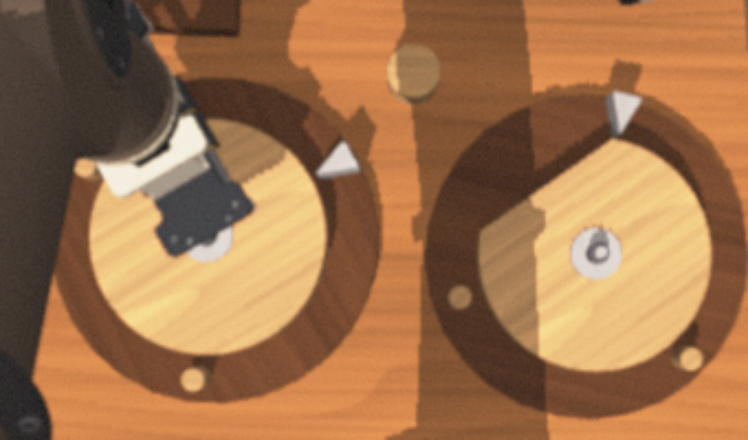

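The disc has turned with the hand: its grain now runs differently and the notch is hidden under the gripper. The flat blank is unchanged. I'll continue along the arc.

{"method": "drive_tool", "body": {"increments": [{"grip":1,"tx":0.002,"ty":-0.012,"tz":0,"turn":0},{"grip":1,"tx":0.006,"ty":-0.029,"tz":0,"turn":0},{"grip":1,"tx":0.009,"ty":-0.046,"tz":0,"turn":0},{"grip":1,"tx":0.01,"ty":-0.063,"tz":0,"turn":0},{"grip":1,"tx":0.01,"ty":-0.08,"tz":0,"turn":0},{"grip":1,"tx":0.008,"ty":-0.097,"tz":0,"turn":0},{"grip":1,"tx":0.004,"ty":-0.114,"tz":0,"turn":0},{"grip":1,"tx":-0.001,"ty":-0.13,"tz":0,"turn":0},{"grip":1,"tx":-0.007,"ty":-0.146,"tz":0,"turn":0},{"grip":1,"tx":-0.015,"ty":-0.162,"tz":0,"turn":0},{"grip":1,"tx":-0.024,"ty":-0.176,"tz":0,"turn":0},{"grip":1,"tx":-0.034,"ty":-0.19,"tz":0,"turn":0},{"grip":1,"tx":-0.045,"ty":-0.203,"tz":0,"turn":0},{"grip":1,"tx":-0.057,"ty":-0.215,"tz":0,"turn":0},{"grip":1,"tx":-0.071,"ty":-0.226,"tz":0,"turn":0},{"grip":1,"tx":-0.085,"ty":-0.235,"tz":0,"turn":0},{"grip":1,"tx":-0.085,"ty":-0.235,"tz":0,"turn":0},{"grip":1,"tx":-0.085,"ty":-0.235,"tz":0,"turn":0}]}}

```text
clock: 6.1
position: [0.6135, 0.1003, 0.0309]
ee_rot: [1.541, 2.736, -0.001]
force: [0.1, 0.7, 0.2]
width: 0.006
```

```bash
python3 - <<'E'
from h import *
s=observe();print(s["clock"],s["position"],s["force"])
c=np.array([.5726,.168]);p=s["position"][:2];print("now r,ang",np.hypot(*(p-c)),np.degrees(np.arctan2(*(p-c)[::-1])))
R=cv2.Rodrigues(s["ee_rot"])[0];print("yaw",np.degrees(np.arctan2(R[1,1],R[0,1])))
# pointer tip, top + scene pictures taken at start: triangulate
im=cv2.imread("pics/scene0.png");cv2.imwrite("pics/s0c.png",cv2.resize(im[180:300,330:510],None,fx=4,fy=4,interpolation=cv2.INTER_CUBIC))
E
```

```text
6.1 [0.61347    0.10032571 0.03094281] [0.05141087 0.70263797 0.17859567]
now r,ang 0.07905798925181522 -58.87129314579496
yaw 31.23160737621089
```

View pics/s0c.png

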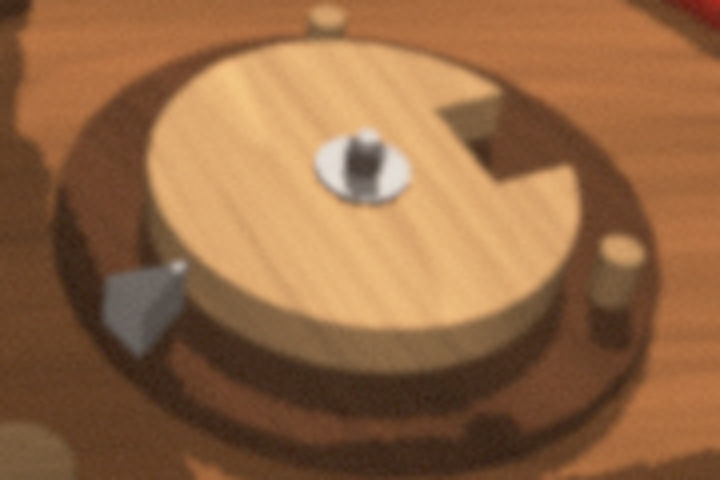

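In the enlarged scene crop the pointer tip is at (178,264) and the washer on the disc face is centred near (362,168). I'll cross-check the pointer angle with both views, and open the fingers against the notch walls to centre the notch.

```bash
python3 - <<'E'
from h import *
S=cam("scene");T=cam("top")
f=lambda L:(np.float64(L)+.5)/4-.5+[330,180]
g=lambda L:(np.float64(L)+.5)/3.6-.5+[135,105]
for C,t,w in((S,f([[178,264]]),f([[362,168]])),(T,g([[468,190]]),g([[284,296]]))):
    t=ray(C,t,.047)[0];w=ray(C,w,.049)[0];d=(t-w)[:2];print(t,w,np.hypot(*d),np.degrees(np.arctan2(d[1],d[0])))
E
```

```text
[0.62724218 0.07361909 0.047     ] [0.57162776 0.16893478 0.049     ] 0.11035417731794457 -59.73746413840542
[0.62942746 0.07491007 0.047     ] [0.57252392 0.16888249 0.049     ] 0.10985821592316967 -58.803648896787
```

{"method": "drive_tool", "body": {"increments": [{"grip":0.7},{"grip":0.6},{"grip":0.5},{"grip":0.4},{"grip":0.4},{"grip":0.4},{"grip":0.4},{"grip":0.4}], "newtons": 5}}

```text
invalid input
```

Pointer angle: −58.8° from the top view and −59.7° from the scene view, about −59.2° on average. The tool now sits at about −59°. The call was refused because fields were left out, so I'm resending the full rows.

{"method": "drive_tool", "body": {"increments": [{"grip":0.7,"tx":0,"ty":0,"tz":0,"turn":0},{"grip":0.6,"tx":0,"ty":0,"tz":0,"turn":0},{"grip":0.5,"tx":0,"ty":0,"tz":0,"turn":0},{"grip":0.4,"tx":0,"ty":0,"tz":0,"turn":0},{"grip":0.4,"tx":0,"ty":0,"tz":0,"turn":0},{"grip":0.4,"tx":0,"ty":0,"tz":0,"turn":0},{"grip":0.4,"tx":0,"ty":0,"tz":0,"turn":0},{"grip":0.4,"tx":0,"ty":0,"tz":0,"turn":0}], "newtons": 5}}

```text
clock: 6.9
position: [0.6137, 0.1009, 0.031]
ee_rot: [1.54, 2.736, 0.0]
force: [2.3, 5.1, 0.7]
width: 0.27
```

The opening stopped at 0.27 instead of 0.30, so the fingers are against both walls. I'll ease them shut and lift straight up.

{"method": "drive_tool", "body": {"increments": [{"grip":0.6,"tx":0,"ty":0,"tz":0,"turn":0},{"grip":0.8,"tx":0,"ty":0,"tz":0,"turn":0},{"grip":0.9,"tx":0,"ty":0,"tz":0,"turn":0},{"grip":0.9,"tx":0,"ty":0,"tz":0.02,"turn":0},{"grip":0.9,"tx":0,"ty":0,"tz":0.08,"turn":0},{"grip":0.9,"tx":0,"ty":0,"tz":0.18,"turn":0},{"grip":0.9,"tx":0,"ty":0,"tz":0.28,"turn":0},{"grip":0.9,"tx":0,"ty":0,"tz":0.4,"turn":0},{"grip":0.9,"tx":-0.1,"ty":0.1,"tz":0.5,"turn":0},{"grip":0.9,"tx":-0.2,"ty":0.2,"tz":0.5,"turn":0},{"grip":0.9,"tx":-0.3,"ty":0.3,"tz":0.5,"turn":0},{"grip":0.9,"tx":-0.4,"ty":0.4,"tz":0.5,"turn":0},{"grip":0.9,"tx":-0.5,"ty":0.5,"tz":0.5,"turn":0},{"grip":0.9,"tx":-0.6,"ty":0.6,"tz":0.5,"turn":0},{"grip":0.9,"tx":-0.7,"ty":0.7,"tz":0.5,"turn":0},{"grip":0.9,"tx":-0.8,"ty":0.9,"tz":0.5,"turn":0},{"grip":0.9,"tx":-0.8,"ty":1.0,"tz":0.5,"turn":0},{"grip":0.9,"tx":-0.8,"ty":1.0,"tz":0.5,"turn":0},{"grip":0.9,"tx":-0.8,"ty":1.0,"tz":0.5,"turn":0}]}}

```text
clock: 8.8
position: [0.2908, 0.5042, 0.2315]
ee_rot: [1.536, 2.74, 0.002]
force: [0.0, 0.9, -0.4]
width: 0.048
```

```bash
python3 - <<'E'
from h import *
s=observe();print(s["clock"],s["position"],s["force"])
im=get_image("top");cv2.imwrite("pics/t3.png",im[:,:,::-1])
cv2.imwrite("pics/t3c.png",cv2.resize(im[105:270,135:300],None,fx=3.6,fy=3.6,interpolation=cv2.INTER_CUBIC)[:,:,::-1])
E
```

```text
8.8 [0.29077103 0.50419086 0.23154517] [ 0.03257332  0.91037256 -0.41221442]
```

View pics/t3c.png

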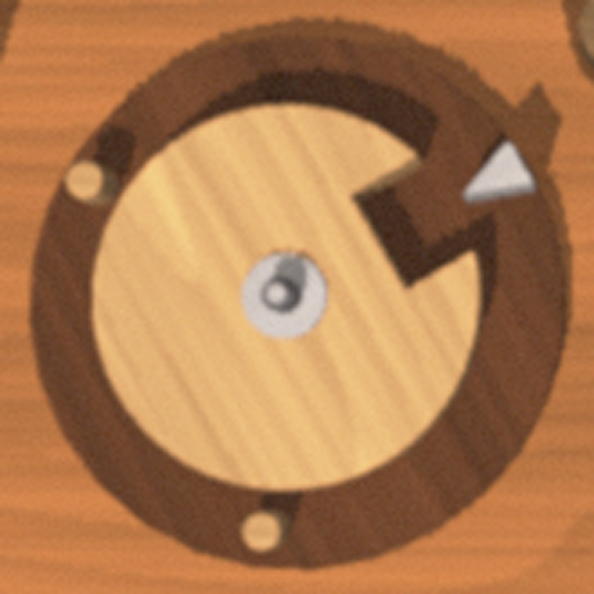

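The hand is clear and the notch faces the pointer. Mouth corners are at about (418,158) and (474,253), floor corners at (357,196) and (410,286), and the tip at (466,192). Next I'll compute the residual angle, using line fits on the contour.

```bash
python3 - <<'E'
from h import *
im=cv2.imread("pics/t3.png")[:,:,::-1].copy();C=cam("top");c=np.array([.5726,.1688])
g=lambda L:(np.float64(L)+.5)/3.6-.5+[135,105]
n=ray(C,g([[418,158],[474,253],[357,196],[410,286],[466,192]]),.047)[:,:2]-c
A=lambda d:np.degrees(np.arctan2(d[1],d[0])).round(2)
print("mouth mid",A(n[0]+n[1]),"floor mid",A(n[2]+n[3]),"pointer",A(n[4]),np.hypot(*n.T).round(4))
hsv=cv2.cvtColor(im,cv2.COLOR_RGB2HSV);m=cv2.inRange(hsv,(8,60,165),(24,145,255));M=np.zeros_like(m);cv2.circle(M,(214,186),58,255,-1);m&=M
k=max(cv2.findContours(m,cv2.RETR_EXTERNAL,cv2.CHAIN_APPROX_NONE)[0],key=cv2.contourArea)
P=ray(C,k[:,0],.047)[:,:2]-c
t=np.radians(-59.2);e=np.array([np.cos(t),np.sin(t)]);h=np.array([-e[1],e[0]]);x,y=P@e,P@h
fl=(abs(x-.055)<.006)&(abs(y)<.022);print("floor x",x[fl].mean(),"tilt deg",np.degrees(np.polyfit(y[fl],x[fl],1)[0]))
for sg in(1,-1):
    w=(x>.065)&(x<.088)&(abs(y*sg-.029)<.008);q=np.polyfit(x[w],y[w],1);print("wall",sg,"y at .077:",np.polyval(q,.077).round(4),"tilt",np.degrees(q[0]).round(2),w.sum())
# flat blank before/after
a=cv2.imread("pics/top0.png");b=cv2.imread("pics/t3.png")
def flat(I):
    h_=cv2.cvtColor(I,cv2.COLOR_BGR2HSV);m=cv2.inRange(h_,(5,30,60),(30,150,255))
    m=cv2.inRange(h_,(8,60,165),(24,145,255));M=np.zeros_like(m);cv2.circle(M,(391,195),57,255,-1);m&=M
    k=max(cv2.findContours(m,cv2.RETR_EXTERNAL,cv2.CHAIN_APPROX_NONE)[0],key=cv2.contourArea)
    P=ray(C,k[:,0],.047)[:,:2]-[.5618,-.1629];r=np.hypot(*P.T);an=np.degrees(np.arctan2(P[:,1],P[:,0]));i=(r<.085)&(abs(an-45)<30)
    vx=cv2.fitLine(np.float32(P[i]),cv2.DIST_HUBER,0,.01,.01)[:2,0];return A(vx)%180,i.sum()
print(flat(a),flat(b))
E
```

```text
mouth mid -59.54 floor mid -59.68 pointer -59.02 [0.0996 0.1005 0.064  0.065  0.1083]
floor x 0.05474559761659999 tilt deg -0.40924436382685364
wall 1 y at .077: 0.0293 tilt 0.21 10
wall -1 y at .077: -0.0289 tilt 0.15 11
(np.float32(125.59), np.int64(31)) (np.float32(131.01), np.int64(37))
```

The notch is within about 0.5° of the pointer. The two fits of the flat differ by 5°, which could be the arm's shadow breaking the mask, so I'll compare the two pictures directly.

```bash
python3 - <<'E'
from h import *
f=lambda n:cv2.resize(cv2.imread(n)[115:275,310:465],None,fx=2.5,fy=2.5,interpolation=cv2.INTER_CUBIC)
cv2.imwrite("pics/cmp.png",np.hstack([f("pics/top0.png"),f("pics/t3.png")]))
E
```

```text
(no output)
```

View pics/cmp.png

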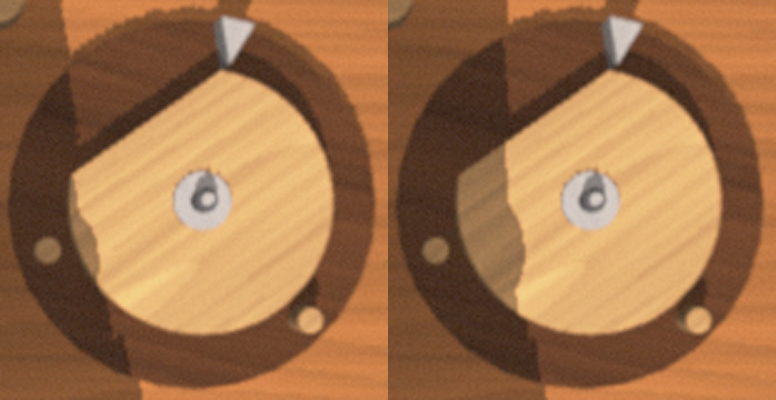

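The flat runs from (222,68) to (72,172) before and from (610,68) to (458,172) after (388 px offset), with the same grain. It hasn't moved; only the arm's shadow across it did. I'm handing in the job.

```bash
python3 -c "
from cell import *
s=observe();print(s['clock'],s['position'],s['force'],abs(s['dq']).max());print(sign_off())"
```

```text
8.85 [0.28844286 0.50751036 0.23121468] [-1.8651186   4.42036451  0.94385006] 0.07997769350737781
the job is handed in; nothing more can be done
None
```

The notched blank now faces its pointer, and I handed the job in at 8.85 s with the hand clear. I put the shut fingers in the notch and turned it about 165° clockwise. I then opened them gently against both walls to centre the notch, and withdrew.

**Notch:** in the last picture the middle of the notch is at about −59.5°. The pointer measured −59.0° in that picture, and −58.8° (top) and −59.7° (scene) in the first ones. The notch walls sit at +29.3 and −28.9 mm about the line to the pointer, so the error is roughly 0.5° or less.

**Flat blank:** side by side, its edge and grain look the same before and after. My automatic line fits of the flat disagreed by 5°. I put that down to the arm's shadow cutting the colour mask.

**Other checks that differed:**
- The pointer radius measured 108–110 mm against the 106 mm given, which barely affects the angle.
- The arm was still settling slightly at hand-in (0.08 rad/s), in free air away from both jigs. The last force reading was about 5 N there; I took it to be that motion and did not check further.

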